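Find the full reagent cartridge on the trim balance and load it

TASK

One of the two look-alike cartridges is full and one is spent: set the one from the grey riser on the empty pan of the balance, let go and see from the beam which is heavier. Then stand the heavier one on the bay's apron and slide it along the blue channel until it has pushed the orange contact block back about 6 mm, gently, not jamming the channel or driving the block to its end; leave the lighter one standing on its pan. Go easy on the balance and leave everything else where it is.

Things in the scene. Friction and masses are not known exactly. Their poses are not given: they have to be found in the camera images.
- cartridge_1_center (a point): white square cartridge with a blue cap, 46 x 46 x 70 mm high with vertical flat sides; this point is its centre, 35 mm above its underside; z up, x and y square to its sides. The two look alike: one is full (about 250 g), the other spent (about 100 g), which is which changes. Starts on the grey riser (60 x 60 mm, 40 high).
- cartridge_2_center (a point): white square cartridge with a blue cap, 46 x 46 x 70 mm high with vertical flat sides; this point is its centre, 35 mm above its underside; z up, x and y square to its sides. The two look alike: one is full (about 250 g), the other spent (about 100 g), which is which changes. Starts on pan 1 of the balance, which its weight holds down.
- balance: two-pan trim balance, grey base 100 x 270 x 16 mm, fixed to the table; origin at the centre of the underside, y along the beam towards pan 1, z up. Pan centres 100 either side of the origin along y. The pans stay level; one rises as the other sinks. Keep contact force on the balance below 12 N.
- pan_1_top (a point): centre of the top of steel pan 1 (74 x 74 mm, flat, no rim), on the balance's +y side; axes those of the balance. Its height is 52 mm with the beam level, 40 at its lower stop, 64 at its upper stop
- pan_2_top (a point): centre of the top of steel pan 2 (74 x 74 mm, flat, no rim), on the balance's -y side, empty at the start and at its upper stop; heights as pan 1
- beam (a joint): tilt of the red beam and pointer (rad): 0 level, about -0.12 when pan 1 is down (heavier), about +0.12 when pan 2 is down; swings over within about a second when the other side is heavier
- bay: cartridge bay, fixed aluminium plate 100 wide (x), 280 long (y -120 to +160), 12 thick (mm); origin on its underside on the channel's centre line, z up, +y the direction of loading. Behind the channel stands a white block 100 wide, top 72 above the table, with the orange contact block sticking out of it towards -y.
- bay_apron (a point): middle of the open apron, on the plate's top (12 mm above the table), at bay y = -85; axes those of the bay. The apron is flat and clear from y = -120 to -50: stand the cartridge here, square to the bay, then slide it to +y
- channel: the two blue guide walls of the bay; origin on the channel floor (12 mm above the table) at the start of the straight channel, bay y = -20; axes those of the bay. The flared mouth runs from y = -50 to here; the channel from here to y = 75, 49 wide (1.5 clearance each side of the cartridge) between blue walls whose tops are 28 above the table. Keep force on the walls below 20 N
- contact_block (a joint): how far the orange contact block (face 38 mm wide, 18 to 62 above the table) has been pushed back, in m: 0 untouched, hard end at 0.014. It yields at about 4 N and stays where it is pushed. Wanted about 0.006, never beyond 0.012. Where it stands differs each time and must be felt for: it is met when the cartridge centre is somewhere between bay y = 20 and 64 mm
- tip_box: white pipette-tip box with a blue insert, 85 x 122 x 68 mm; bystander, leave alone; origin at the centre of its underside
- well_plates: stack of four pale lilac well plates, 85 x 127 x 80 mm; bystander, leave alone; origin at the centre of its underside
- sample_jar: small white jar with red cap, 32 across, 50 high mm; bystander, leave alone; origin at the centre of its underside
- trim_weight: small brass weight, 26 across, 36 high mm; bystander, leave alone; origin at the centre of its underside

How it is judged:
By the outcome, as a careful person would: the job done as asked, in the order asked, and still so for the second after the job is handed in, with the robot touching nothing.
It also fails if it takes over 72 s, if anything falls off the work surface, if the arm or the gripper's body presses on something with over 40 N, if the wrist force passes 120 N, or if a joint passes its speed limit or range.

ROBOT

A 6-joint arm with a two-finger parallel gripper is mounted at the origin on the work surface. World frame = base frame: x ahead of the robot, y to its left, z up, the work surface at z = 0. Lengths are in mm, angles in rad, forces in N, time in s.
With the tool pointing down it reaches from about 200 to 875 mm from the base axis. Payload 3.4 kg.
Tool frame: the origin (TCP) lies at the very end of the fingers, on their centre line; the grasp point (between the pads) lies 19 mm behind it; z points along the fingers, y is the line along which they close (so a half turn about z gives the same grasp; the last joint's range is limited). The gripper opens to 94 mm and grips with 3 to 60 N. Pads are 16 mm wide; open, the fingers measure 119 mm over their backs; the gripper's body (75 mm by 177 mm) begins 78 mm behind the grasp point.
Start: joints at [1.023, 0.276, 1.505, -0, 1.361, -0.121], TCP at [238.048, 523.449, 205.493] pointing down, gripper open.
Joint ranges: [-2.89, 2.89], [-0.75, 2.08], [0.22, 2.7], [-1.18, 4.32], [0.11, 2.71], [-2.7, 2.7]. Speed limits (rad/s): [2.57, 2.57, 3.14, 3.14, 3.14, 3.14].

INTERFACE

Orientations are given as a unit quaternion [w, x, y, z].
In Python, from bench import r gives the robot as it stands.
- The arm moves only by the tool servo_tool, never from a script. Its argument "motion" is a list of rows, each a list of 3 entries, a list of its own where there are three numbers: the turn, a rotation vector about the tool's x, y, z in degrees, then the shift along the tool's x, y, z in mm, then the gripper command: -1 is fully open, 1 is shut, values between are in proportion. A call has 1 to 8 rows; each row is the pose to reach, as a shift and turn from the pose commanded when the call began, along the tool's axes at that moment; what a row does not reach only later rows make up. A row lasts 1/8 s, in which the tool goes at most 62.5 mm and 10.7 degrees, less where a joint would pass 70% of its speed; a pose out of reach is approached as far as the arm can. A call with a gripper value outside its range is refused whole. The fingers move at their own pace and stop on an object; "newtons" is the grip in N (left out, the last holds). Time passes only in rows, so rows that repeat a pose let the fingers close. It gives the time, the measured TCP pose, the force, the opening and the grip force at its end, in the units of the state.
- r.get_obs(): the state, without advancing time (a new reading comes with each control period).
- r.camera(name): name is "side" or "top" or "wrist"; returns a dict with "frame" (420x560x3 uint8, red, green, blue), "range_z" (420x560 float32, mm along the optical axis (not along the pixel's ray), 0 where there is no reading), "vertical_fov" (degrees; the focal length in pixels is half the picture's height over the tangent of half this angle, whatever the lens; pixels are square), "cx", "cy" (the principal point, pixels), "dist_coeffs" ([k1, k2, p1, p2, k3] as OpenCV has them; the pictures are not rectified), "rvec" (rotation vector, rad) and "tvec" (3), from world to camera coordinates, as OpenCV has them. Camera axes: x right, y down, z forward; pixel columns grow to the right and rows downward; lengths in mm; the calibration is good to about 2 mm. A picture is of the moment at which its call begins.
- r.sign_off(): hands the job in; it is judged then, once.
The state is a dict: "time": time; "joint_pos": joint angles; "joint_vel": joint speeds; "joint_torque": joint torques, N m; "eef_pos": TCP position; "tcp_rot": TCP orientation; "force": force on the tool from outside, world axes, zero at the start; "moment": the same for the moment, N m; "opening": opening from 0.0 (shut) to 1.0 (fully open); "gripper_force": force on a finger pad.
Only numpy, scipy, OpenCV 4.12 (cv2) and the standard library are available. Lean on these libraries where they do the work, as an engineer would, in place of code of your own. Each camera call takes 0.05 s, during which the arm holds its last target. There are 200 camera calls.

## Working session

There is one attempt and no reset: what is moved stays moved. The work goes in short steps, Python scripts to look and compute and a tool call to move; the robot and the scene stay as the last step left them, time stands still between calls to the robot, and variables do not carry over. Pictures are saved under pics/ and viewed, at most 10 in all, crops included, and the job is handed in when it is done.

Besides the shell and the picture viewer there is one more tool, called after "Request:" by a JSON object that holds its "api" and its "payload". servo_tool: Moves the arm, as the interface text tells. Its arguments: {"type":"object","properties":{"motion":{"type":"array","items":{"type":"array"}},"newtons":{"type":"number"}},"required":["motion"]}

```bash
ls; mkdir -p pics
cat > h.py <<'E'
import numpy as np, cv2
from bench import r
def cam(n):
    c=r.camera(n); h=c["frame"].shape[0]
    f=h/2/np.tan(np.radians(c["vertical_fov"])/2)
    c["K"]=np.array([[f,0,c["cx"]],[0,f,c["cy"]],[0,0,1]]); c["R"]=cv2.Rodrigues(np.array(c["rvec"],float))[0]
    c["t"]=np.array(c["tvec"],float).ravel(); c["d"]=np.array(c["dist_coeffs"],float); return c
def rays(c,uv):
    p=cv2.undistortPoints(np.array(uv,np.float64).reshape(-1,1,2),c["K"],c["d"]).reshape(-1,2)
    return np.c_[p,np.ones(len(p))]
def plane(c,uv,z):
    d=rays(c,uv)@c["R"]; o=-c["R"].T@c["t"]; return o+d*((z-o[2])/d[:,2])[:,None]
def cloud(c):
    h,w=c["range_z"].shape; u,v=np.meshgrid(np.arange(w),np.arange(h))
    P=(rays(c,np.c_[u.ravel(),v.ravel()])*c["range_z"].reshape(-1,1)-c["t"])@c["R"]
    P[c["range_z"].ravel()==0]=np.nan; return P.reshape(h,w,3)
def save(c,n): cv2.imwrite("pics/"+n,c["frame"][:,:,::-1])
E
python3 - <<'E'
from h import *
for n in("top","side"):
    c=cam(n); save(c,n+"0.png"); np.savez(n+"0.npz",P=cloud(c),F=c["frame"]); print(n,-c["R"].T@c["t"])
print(r.get_obs())
E
```

```text
pics
top [499.68409958 -23.11181312 822.19945346]
side [522.10968623 781.98482339 819.48436483]
{'time': 0.1, 'joint_pos': array([ 1.02298392e+00,  2.76542586e-01,  1.50597153e+00, -2.30885370e-05,
        1.36072020e+00, -1.21023804e-01]), 'joint_vel': array([ 9.24348461e-05, -2.83049389e-03, -1.44043574e-03,  9.59109270e-04,
       -1.05964511e-03,  1.50497738e-03]), 'joint_torque': array([ 2.96583690e-03, -4.05455804e+01, -2.37778974e+01,  7.04692025e-02,
        2.98293040e-02, -3.53823339e-05]), 'eef_pos': array([237.7831391 , 522.97918556, 204.69902414]), 'tcp_rot': array([-2.58750335e-04,  2.11775992e-01,  9.77317889e-01, -7.79065166e-04]), 'force': array([-0.06317082,  0.88624676,  1.10356643]), 'moment': array([ 0.0177356 , -0.01909458,  0.05198368]), 'gripper_force': 0.0, 'opening': 0.9993830397590303}
```

View pics/top0.png

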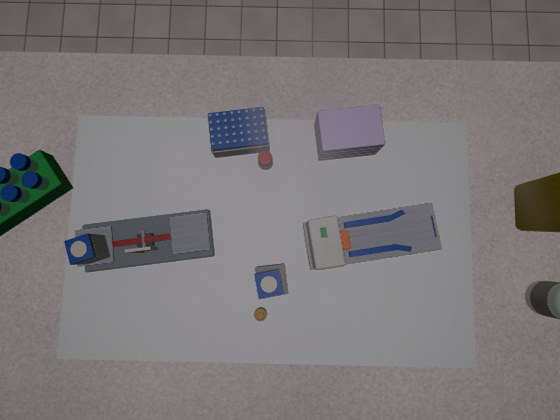

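View pics/side0.png

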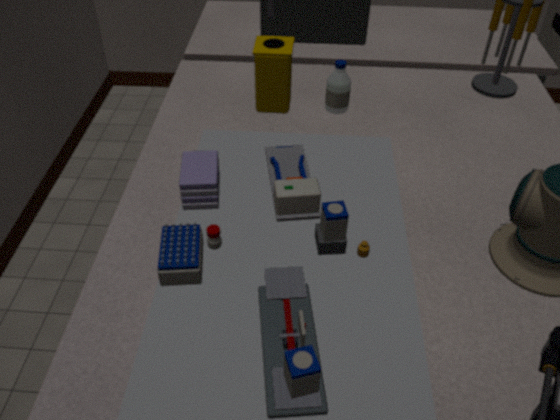

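```bash
cat > m.py <<'E'
from h import *
c=cam("top"); P=cloud(c); F=c["frame"]; hsv=cv2.cvtColor(F,cv2.COLOR_RGB2HSV)
print("table z",np.nanmedian(P[200:300,220:240,2]))
def rect(name,m,z,box):
    m=m.copy(); b=np.zeros_like(m); u0,u1,v0,v1=box; b[v0:v1,u0:u1]=1; m=(m&b).astype(np.uint8)
    cs,_=cv2.findContours(m,cv2.RETR_EXTERNAL,cv2.CHAIN_APPROX_NONE)
    k=max(cs,key=cv2.contourArea).reshape(-1,2); w=plane(c,k,z)
    (cx,cy),s,a=cv2.minAreaRect(w[:,:2].astype(np.float32)); zz=P[...,2][m>0]
    print(name,"c",round(cx,1),round(cy,1),"size",np.round(s,1),"ang",round(a,2),"zmed",np.nanmedian(zz).round(1),len(zz))
    return k,w
Z=P[...,2]
blue=(hsv[...,0]>100)&(hsv[...,0]<130)&(hsv[...,1]>120)
rect("cart1 z",Z>100,110,(245,300,260,310)); rect("cart1 blue",blue,110,(245,300,260,310))
rect("cart2 z",Z>100,110,(55,110,225,270)); rect("cart2 blue",blue,110,(55,110,225,270))
rect("riser",(Z>30)&(Z<48),40,(245,300,255,310))
rect("pan2",(Z>56)&(Z<72),64,(160,220,200,265))
rect("base",(Z>9),16,(60,225,200,275))
rect("bayplate",(Z>7),12,(345,450,195,280)); rect("bay all",(Z>7),12,(295,450,195,280))
rect("wblock",(Z>62),72,(295,350,205,280))
orange=(hsv[...,0]<18)&(hsv[...,1]>150)
rect("orange",orange,62,(335,360,220,260))
k1,w1=rect("wallA",blue,28,(340,430,205,230)); k2,w2=rect("wallB",blue,28,(340,420,235,265))
rect("endmark",blue,12,(425,445,210,245))
for k,w in((k1,w1),(k2,w2)):
    # straight portion edges in world y
    ys=w[:,1]; print("wall y range",ys.min().round(1),ys.max().round(1))
    for y in np.arange(ys.max()-10,ys.min(),-12):
        s=w[abs(ys-y)<3,0]; 
        if len(s): print(round(y),s.min().round(1),s.max().round(1),end=" | ")
    print()
np.savez("top.npz",P=P,F=F)
cv2.imwrite("pics/crop.png",cv2.resize(F[190:290,290:450,::-1],None,fx=5,fy=5,interpolation=cv2.INTER_CUBIC))
E
python3 m.py
```

```text
table z 0.4326770093699849
cart1 z c 447.4 -5.7 size [46.1 45.8] ang 12.05 zmed 110.0 646
cart1 blue c 447.8 -4.8 size [43.9 43.1] ang 12.1 zmed 109.8 302
cart2 z c 504.0 343.2 size [46.8 50.4] ang 19.67 zmed 110.1 692
cart2 blue c 504.6 344.5 size [45.8 47.1] ang 18.97 zmed 110.0 385
riser c 450.4 -9.2 size [59.2 59.6] ang 8.22 zmed 39.5 279
pan2 c 539.8 153.8 size [73.8 74.3] ang 8.26 zmed 63.8 1409
base c 522.3 270.9 size [ 99.5 309. ] ang 8.35 zmed 38.0 6636
bayplate c 550.9 -254.0 size [ 99.6 205.4] ang 9.98 zmed 12.1 4434
bay all c 545.2 -217.5 size [107.1 279.4] ang 9.93 zmed 13.1 6381
wblock c 527.7 -122.3 size [99.2 74.8] ang 10.07 zmed 71.6 1628
orange c 533.7 -153.2 size [35.5 13.3] ang 9.49 zmed 61.6 121
wallA c 577.0 -220.8 size [ 15.4 124.6] ang 13.45 zmed 27.8 300
wallB c 515.7 -230.3 size [ 15.3 124.3] ang 7.02 zmed 27.8 322
endmark c 568.4 -347.3 size [40.7  1.7] ang 9.64 zmed 12.4 20
wall y range -281.3 -158.8
-169 562.4 572.9 | -181 564.7 575.2 | -193 567.0 575.4 | -205 569.3 577.7 | -217 571.7 580.1 | -229 571.9 582.4 | -241 574.2 584.7 | -253 576.5 587.0 | -265 583.0 593.6 | -277 589.5 598.0 | 
wall y range -292.2 -169.0
-179 503.1 511.3 | -191 505.4 513.6 | -203 507.6 515.9 | -215 507.9 518.1 | -227 510.1 520.4 | -239 512.4 522.7 | -251 514.7 525.0 | -263 517.0 527.3 | -275 517.3 525.5 | -287 515.5 523.7 |
```

View pics/crop.png

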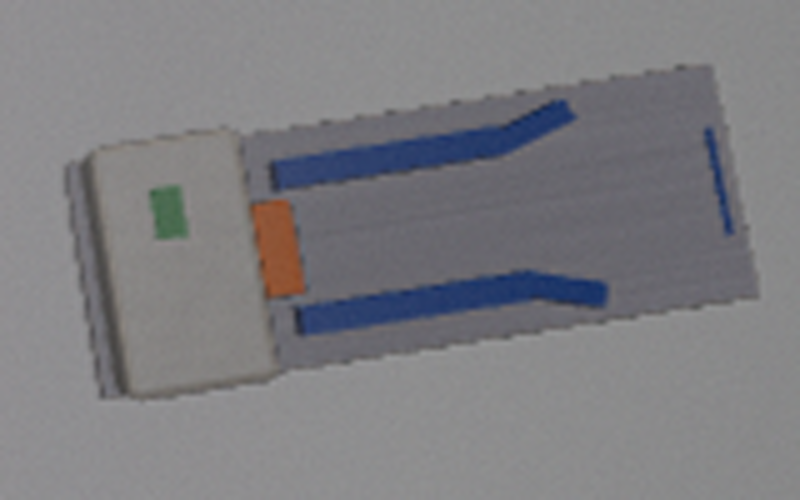

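```bash
cat > go.py <<'E'
import sys
from h import *
from scipy.spatial.transform import Rotation as Ro
def go(x,y,z,yaw):
    o=r.get_obs(); q=np.array(o["tcp_rot"]); R=Ro.from_quat(np.r_[q[1:],q[0]])
    a=np.radians(yaw); T=Ro.from_matrix(np.array([[-np.sin(a),np.cos(a),0],[np.cos(a),np.sin(a),0],[0,0,-1]]).T)
    print("turn",np.round(np.degrees((R.inv()*T).as_rotvec()),2),"shift",np.round(R.inv().apply(np.array([x,y,z])-o["eef_pos"]),1),"F",np.round(o["force"],2),"t",round(o["time"],2),"tcp",np.round(o["eef_pos"],1))
if __name__=="__main__": go(*map(float,sys.argv[1:5]))
E
python3 go.py 447.5 -5.4 150 12.1
python3 - <<'E'
from h import *
d=np.load("top.npz");P=d["P"];F=d["F"];hsv=cv2.cvtColor(F,cv2.COLOR_RGB2HSV)
b=(hsv[...,0]>100)&(hsv[...,0]<130)&(hsv[...,1]>120)&(abs(P[...,2]-28)<6)
a=np.radians(10); M=np.array([[np.cos(a),np.sin(a)],[-np.sin(a),np.cos(a)]])
Q=P[...,:2]@M.T
for n,(v0,v1) in dict(A=(205,232),B=(235,268)).items():
    m=np.zeros_like(b);m[v0:v1,340:430]=1;q=Q[m&b]
    print(n,"y",q[:,1].min().round(1),q[:,1].max().round(1))
    s=q[(q[:,1]>q[:,1].max()-90)]; p=np.polyfit(s[:,1],s[:,0],1); print("slope",p[0].round(4),"mid x at y",s[:,1].mean().round(1),s[:,0].mean().round(2),"edges",np.percentile(s[:,0]-np.polyval(p,s[:,1]),[1,99]).round(2))
m=(P[...,2]>7)&(P[...,2]<18);m[:,:350]=0;m[:,455:]=0;m[:195]=0;m[285:]=0
print("plate x",np.nanpercentile(Q[m][:,0],[.3,99.7]).round(1),"y",np.nanpercentile(Q[m][:,1],[.2,99.8]).round(1))
m=(abs(P[...,2]-62)<4)&(hsv[...,0]<18)&(hsv[...,1]>120);m[:,:335]=0;m[:,365:]=0
print("orange x",np.nanpercentile(Q[m][:,0],[1,99]),"y",np.nanpercentile(Q[m][:,1],[1,99]))
E
```

```text
turn [-7.000e-02  3.000e-02  5.345e+01] shift [-409.6 -394.2   55.3] F [ 0.02 -0.13 -0.16] t 0.15 tcp [237.8 523.1 204.8]
A y -380.4 -255.3
slope 0.003 mid x at y -300.8 529.24 edges [-5.19  5.25]
B y -378.3 -254.7
slope 0.0046 mid x at y -300.1 468.43 edges [-5.42  5.39]
plate x [448.8 548.1] y [-448.6 -256.1]
orange x [481.01132775 516.56333122] y [-250.44994737 -236.12766279]
```

Request:
{"api": "servo_tool", "payload": {"motion": [[[0,0,10],[-50,-48,0],-1],[[0,0,20],[-100,-96,0],-1],[[0,0,30],[-150,-144,5],-1],[[0,0,40],[-200,-192,10],-1],[[0,0,50],[-250,-241,20],-1],[[0,0,53.5],[-300,-289,30],-1],[[0,0,53.5],[-350,-337,40],-1],[[0,0,53.5],[-400,-385,50],-1]]}}

```text
time: 1.15
eef_pos: [421.9, 59.1, 163.6]
tcp_rot: [0.0, 0.629, 0.777, 0.0]
force: [0.8, 0.6, 0.8]
opening: 0.999
gripper_force: 0.0
```

Request:
{"api": "servo_tool", "payload": {"motion": [[[0,0,0],[0,0,0],-1]]}}

```text
time: 1.27
eef_pos: [422.5, 57.2, 163.0]
tcp_rot: [0.0, 0.632, 0.775, -0.001]
force: [0.2, 1.7, 0.7]
opening: 1.004
gripper_force: 0.0
```

Run:
```python
from h import *
from go import go
go(447.5,-5.4,70,12.1)
c=cam("wrist"); save(c,"w1.png"); P=cloud(c); m=P[...,2]>104; m&=np.linalg.norm(P[...,:2]-[447,-5],axis=2)<45
cs=cv2.findContours(m.astype(np.uint8),0,1)[0]
k=max(cs,key=cv2.contourArea).reshape(-1,2); print(cv2.minAreaRect(plane(c,k,110)[:,:2].astype(np.float32)),np.nanmedian(P[...,2][m]))
```

```text
turn [-0.06  0.05 -0.48] shift [-66.2  12.   93.1] F [0.2  1.7  0.73] t 1.27 tcp [422.5  57.2 163. ]
((446.1889343261719, 5.818109512329102), (45.91099166870117, 33.720802307128906), 13.074653625488281) 110.7639747018039
```

Request:
{"api": "servo_tool", "payload": {"motion": [[[0,0,-0.5],[-34,6,10],-1],[[0,0,-0.5],[-66,12,20],-1],[[0,0,-0.5],[-66.2,12,35],-1],[[0,0,-0.5],[-66.2,12,55],-1],[[0,0,-0.5],[-66.2,12,75],-1],[[0,0,-0.5],[-66.2,12,90],-1],[[0,0,-0.5],[-66.2,12,93],-1],[[0,0,-0.5],[-66.2,12,93],0]], "newtons": 15}}

```text
time: 2.33
eef_pos: [447.0, -0.2, 71.0]
tcp_rot: [-0.0, 0.625, 0.781, 0.0]
force: [0.3, -0.1, 0.0]
opening: 0.924
gripper_force: 0.0
```

Request:
{"api": "servo_tool", "payload": {"motion": [[[0,0,0],[0,0,0],0.2],[[0,0,0],[0,0,0],1],[[0,0,0],[0,0,0],1],[[0,0,0],[0,0,0],1],[[0,0,0],[0,0,0],1]]}}

```text
time: 2.95
eef_pos: [447.1, -1.3, 70.8]
tcp_rot: [0.0, 0.626, 0.78, 0.0]
force: [-0.5, 0.1, 0.4]
opening: 0.489
gripper_force: 15.0
```

Request:
{"api": "servo_tool", "payload": {"motion": [[[0,0,0],[0,0,-5],1],[[0,0,0],[0,0,-20],1],[[0,0,0],[0,0,-40],1],[[0,0,0],[0,0,-55],1],[[0,0,0],[0,0,-60],1],[[0,0,0],[0,0,-60],1],[[0,0,0],[0,0,-60],1]]}}

```text
time: 3.82
eef_pos: [446.4, -1.1, 130.1]
tcp_rot: [-0.001, 0.626, 0.78, -0.0]
force: [-0.1, -0.3, -1.1]
opening: 0.488
gripper_force: 15.0
```

```bash
cat > gc.py <<'E'
# where is the held/standing cartridge relative to TCP: python gc.py topz cx cy
import sys
from h import *
zt,cx,cy=map(float,sys.argv[1:4])
c=cam("top"); P=cloud(c); hsv=cv2.cvtColor(c["frame"],cv2.COLOR_RGB2HSV)
m=(hsv[...,0]>100)&(hsv[...,0]<130)&(hsv[...,1]>100)&(np.linalg.norm(P[...,:2]-[cx,cy],axis=2)<45)&(abs(P[...,2]-zt)<7)
if m.sum(): 
    k=np.argwhere(m)[:,::-1]; print("cap rect",cv2.minAreaRect(plane(c,k,zt)[:,:2].astype(np.float32)),np.nanmedian(P[...,2][m]),m.sum())
if len(sys.argv)>4: save(c,sys.argv[4])
E
python3 gc.py 170 447 -5; python3 go.py 540.5 153.2 120 8.3
```

```text
turn [-0.08 -0.03  4.25] shift [130.2 125.3  10. ] F [-0.35  0.27 -1.67] t 3.88 tcp [446.5  -1.1 130.1]
```

Request:
{"api": "servo_tool", "payload": {"motion": [[[0,0,1],[15,14,0],1],[[0,0,2],[40,37,0],1],[[0,0,3],[68,63,0],1],[[0,0,4.2],[96,89,0],1],[[0,0,4.2],[120,111,5],1],[[0,0,4.2],[132,122,10],1],[[0,0,4.2],[135,125,15],1],[[0,0,4.2],[135,125,18],1]]}}

```text
time: 4.88
eef_pos: [538.9, 157.0, 112.0]
tcp_rot: [-0.0, 0.654, 0.757, -0.001]
force: [0.2, 0.2, -0.1]
opening: 0.488
gripper_force: 15.0
```

Request:
{"api": "servo_tool", "payload": {"motion": [[[0,0,0],[0,0,4],1],[[0,0,0],[0,0,8],1],[[0,0,0],[0,0,8],1],[[0,0,0],[0,0,8],1]]}}

```text
time: 5.38
eef_pos: [539.8, 157.6, 104.9]
tcp_rot: [0.0, 0.654, 0.757, 0.0]
force: [-0.9, 0.3, -0.4]
opening: 0.487
gripper_force: 15.0
```

```bash
python3 gc.py 144 540 154 top2.png; python3 go.py 539.2 157.9 95 8.3
```

```text
cap rect ((541.4878540039062, 143.0026092529297), (44.60000228881836, 25.73869514465332), 9.032674789428711) 143.89382773104708 171
turn [ 0.03 -0.    0.04] shift [ 0.3 -0.6 10. ] F [ 0.16  0.87 -1.27] t 5.42 tcp [539.8 157.7 105. ]
```

View pics/top2.png

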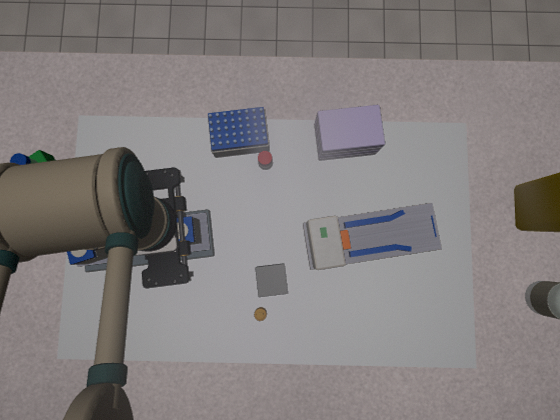

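Request:
{"api": "servo_tool", "payload": {"motion": [[[0,0,0],[0,0,3],1],[[0,0,0],[0,0,6],1],[[0,0,0],[0,0,8.5],1],[[0,0,0],[0,0,9.2],1],[[0,0,0],[0,0,9.2],1],[[0,0,0],[0,0,9.2],1]]}}

```text
time: 6.18
eef_pos: [539.8, 157.8, 95.6]
tcp_rot: [0.0, 0.654, 0.757, 0.0]
force: [0.3, 0.2, -1.5]
opening: 0.492
gripper_force: 15.0
```

Request:
{"api": "servo_tool", "payload": {"motion": [[[0,0,0],[0,0,0.7],1],[[0,0,0],[0,0,0.7],1],[[0,0,0],[0,0,0.7],1]]}}

```text
time: 6.55
eef_pos: [539.7, 157.7, 94.8]
tcp_rot: [-0.0, 0.654, 0.757, 0.0]
force: [-0.4, 0.2, -1.5]
opening: 0.488
gripper_force: 15.0
```

Request:
{"api": "servo_tool", "payload": {"motion": [[[0,0,0],[0,0,0.4],1],[[0,0,0],[0,0,0.4],1],[[0,0,0],[0,0,0.4],-0.2],[[0,0,0],[0,0,0.4],-0.5],[[0,0,0],[0,0,0.4],-1],[[0,0,0],[0,0,0.4],-1],[[0,0,0],[0,0,0.4],-1],[[0,0,0],[0,0,0.4],-1]], "newtons": 5}}

```text
time: 7.55
eef_pos: [539.7, 157.7, 94.4]
tcp_rot: [-0.0, 0.654, 0.757, 0.0]
force: [-0.2, 0.2, 0.1]
opening: 1.002
gripper_force: 0.0
```

Request:
{"api": "servo_tool", "payload": {"motion": [[[0,0,0],[0,0,-15],-1],[[0,0,0],[0,0,-35],-1],[[0,0,0],[0,0,-50],-1],[[0,0,0],[0,0,-60],-1],[[0,0,0],[0,0,-60],-1]]}}

```text
time: 8.18
eef_pos: [540.2, 157.8, 155.4]
tcp_rot: [0.001, 0.654, 0.757, 0.001]
force: [0.2, -1.0, 0.3]
opening: 1.001
gripper_force: 0.0
```

Run:
```python
from h import *
from go import go
go(504,343.5,150,19.3)
for n in("side","wrist","top"):
    c=cam(n); P=cloud(c); hsv=cv2.cvtColor(c["frame"],cv2.COLOR_RGB2HSV); save(c,n+"3.png")
    for q,lab in(((504,343.5),"c2"),((540,154),"c1")):
        m=(np.linalg.norm(P[...,:2]-q,axis=2)<32)&(hsv[...,0]>100)&(hsv[...,0]<130)&(hsv[...,1]>110)&(P[...,2]<145)
        if m.sum()>10: print(n,lab,"cap z p95",np.nanpercentile(P[...,2][m],[50,90]).round(1),m.sum())
```

```text
turn [ 1.100e-01  1.000e-02 -1.095e+01] shift [189.   -8.9   5.4] F [ 0.23 -1.03  0.33] t 8.18 tcp [540.2 157.8 155.4]
side c2 cap z p95 [110.4 112.1] 530
side c1 cap z p95 [134.3 136.2] 337
wrist c1 cap z p95 [134.4 135.3] 3419
top c2 cap z p95 [109.8 111.3] 91
top c1 cap z p95 [133.8 135.4] 279
```

View pics/side3.png

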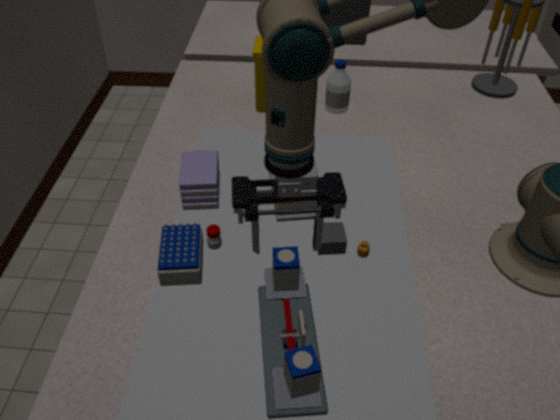

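Request:
{"api": "servo_tool", "payload": {"motion": [[[0,0,-3],[25,-1,0],-1],[[0,0,-6],[70,-3,0],-1],[[0,0,-9],[115,-6,0],-1],[[0,0,-11],[155,-8,0],-1],[[0,0,-11],[180,-9,0],-1],[[0,0,-11],[189,-9,5],-1],[[0,0,-11],[189,-9,5],-1],[[0,0,-11],[189,-9,5],-1]]}}

```text
time: 9.32
eef_pos: [503.4, 342.3, 149.1]
tcp_rot: [0.0, 0.579, 0.816, -0.001]
force: [0.6, -0.2, -0.2]
opening: 1.004
gripper_force: 0.0
```

```bash
python3 - <<'E'
from h import *
from go import go
c=cam("wrist"); save(c,"w4.png"); P=cloud(c); m=(P[...,2]>102)&(P[...,2]<118)&(np.linalg.norm(P[...,:2]-[504,343],axis=2)<45)
k=max(cv2.findContours(m.astype(np.uint8),0,1)[0],key=cv2.contourArea).reshape(-1,2); b=cv2.minAreaRect(plane(c,k,110)[:,:2].astype(np.float32)); print(b,k.min(0),k.max(0),np.nanmedian(P[...,2][m]))
go(504,343.5,70,19.3)
E
python3 gc.py 134 540 154
```

```text
((504.2564697265625, 349.68707275390625), (45.91234588623047, 47.54524612426758), 19.346118927001953) [248 185] [320 256] 110.62694149435629
turn [-0.02  0.03 -0.02] shift [ 1.   0.8 79.3] F [-0.26  0.15  0.93] t 9.38 tcp [503.6 342.3 149.3]
cap rect ((539.600341796875, 153.1475067138672), (45.270545959472656, 45.31333923339844), 7.934969425201416) 133.85779526571332 394
```

View pics/w4.png

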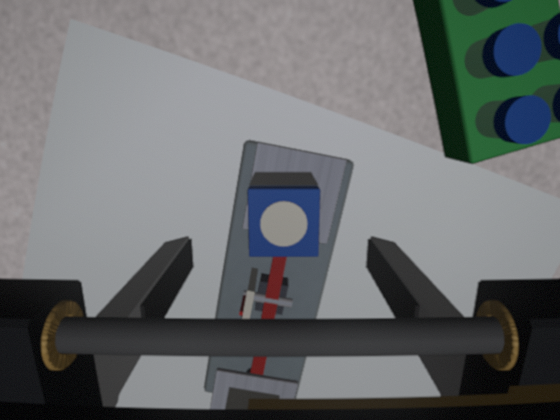

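Request:
{"api": "servo_tool", "payload": {"motion": [[[0,0,0],[3,1.5,10],-1],[[0,0,0],[3.3,1.7,30],-1],[[0,0,0],[3.3,1.7,50],-1],[[0,0,0],[3.3,1.7,68],-1],[[0,0,0],[3.3,1.7,78],-1],[[0,0,0],[3.3,1.7,79],-0.4],[[0,0,0],[3.3,1.7,79],-0.2],[[0,0,0],[3.3,1.7,79],-0.1]], "newtons": 15}}

```text
time: 10.42
eef_pos: [504.4, 347.4, 71.2]
tcp_rot: [0.0, 0.578, 0.816, 0.001]
force: [-0.0, -0.2, 0.0]
opening: 0.715
gripper_force: 0.0
```

Request:
{"api": "servo_tool", "payload": {"motion": [[[0,0,0],[0,0,0],0],[[0,0,0],[0,0,0],0.05],[[0,0,0],[0,0,0],0.3],[[0,0,0],[0,0,0],1],[[0,0,0],[0,0,0],1]]}}

```text
time: 11.05
eef_pos: [504.1, 347.3, 70.7]
tcp_rot: [0.0, 0.578, 0.816, 0.0]
force: [-0.9, 1.3, 3.0]
opening: 0.493
gripper_force: 15.0
```

Request:
{"api": "servo_tool", "payload": {"motion": [[[0,0,0],[0,0,-2],1],[[0,0,0],[0,0,-5],1],[[0,0,0],[0,0,-8],1],[[0,0,0],[0,0,-11],1],[[0,0,0],[0,0,-14],1],[[0,0,0],[0,0,-17],1],[[0,0,0],[0,0,-20],1],[[0,0,0],[0,0,-23],1]]}}

```text
time: 12.05
eef_pos: [503.8, 347.1, 93.6]
tcp_rot: [-0.0, 0.578, 0.816, 0.0]
force: [-0.5, -0.5, -2.3]
opening: 0.491
gripper_force: 15.0
```

Request:
{"api": "servo_tool", "payload": {"motion": [[[0,0,0],[0,0,-3],1],[[0,0,0],[0,0,-6],1],[[0,0,0],[0,0,-11],1],[[0,0,0],[0,0,-20],1],[[0,0,0],[0,0,-40],1],[[0,0,0],[0,0,-60],1],[[0,0,0],[0,0,-75],1],[[0,0,0],[0,0,-80],1]]}}

```text
time: 13.05
eef_pos: [504.4, 347.4, 174.8]
tcp_rot: [0.0, 0.578, 0.816, 0.001]
force: [0.1, -0.5, -2.8]
opening: 0.486
gripper_force: 15.0
```

```bash
python3 go.py 562.7 -321.5 120 9.8; python3 gc.py 110 540 154
```

```text
turn [ 0.12 -0.03  9.55] shift [-650.4 -166.7   54.2] F [ 0.11 -0.5  -2.77] t 13.05 tcp [504.4 347.4 174.8]
cap rect ((539.652587890625, 153.1417999267578), (45.204750061035156, 45.20851135253906), 8.33931827545166) 110.04161212658136 363
```

Request:
{"api": "servo_tool", "payload": {"motion": [[[0,0,1],[-20,-5,0],1],[[0,0,2],[-60,-15,0],1],[[0,0,4],[-110,-28,0],1],[[0,0,6],[-160,-41,0],1],[[0,0,8],[-210,-54,0],1],[[0,0,9.5],[-260,-67,0],1],[[0,0,9.5],[-310,-80,0],1],[[0,0,9.5],[-360,-93,0],1]]}}

```text
time: 14.1
eef_pos: [533.9, -26.2, 172.6]
tcp_rot: [-0.001, 0.644, 0.765, -0.001]
force: [0.0, 0.4, -2.9]
opening: 0.486
gripper_force: 15.0
```

```bash
python3 go.py 562.4 -319.5 120 9.8
```

```text
turn [-0.11  0.   -0.02] shift [-293.9  -21.7   52.7] F [ 0.03  0.4  -2.86] t 14.1 tcp [533.9 -26.2 172.6]
```

Request:
{"api": "servo_tool", "payload": {"motion": [[[0,0,0],[-45,-3,0],1],[[0,0,0],[-95,-7,0],1],[[0,0,0],[-145,-11,0],1],[[0,0,0],[-195,-15,10],1],[[0,0,0],[-240,-18,25],1],[[0,0,0],[-275,-20,40],1],[[0,0,0],[-290,-21.7,52],1],[[0,0,0],[-290,-21.7,52],1]]}}

```text
time: 15.1
eef_pos: [561.8, -312.8, 119.5]
tcp_rot: [-0.002, 0.645, 0.765, -0.0]
force: [-0.5, 1.3, -2.2]
opening: 0.489
gripper_force: 15.0
```

Request:
{"api": "servo_tool", "payload": {"motion": [[[0,0,0],[0,0,20],1],[[0,0,0],[0,0,40],1],[[0,0,0],[0,0,50],1],[[0,0,0],[0,0,50],1],[[0,0,0],[0,0,50],1]]}}

```text
time: 15.72
eef_pos: [564.2, -312.7, 72.4]
tcp_rot: [0.001, 0.644, 0.765, 0.0]
force: [0.0, 0.1, -2.7]
opening: 0.489
gripper_force: 15.0
```

```bash
python3 go.py 562.4 -319.5 43 9.8; python3 gc.py 110 563 -322 top5.png
```

```text
turn [0.07 0.06 0.08] shift [-6.3 -3.  29.4] F [ 0.03  0.12 -2.69] t 15.72 tcp [ 564.2 -312.7   72.4]
cap rect ((563.0927124023438, -310.0529479980469), (46.76804733276367, 43.61745834350586), 9.386431694030762) 111.14398184470556 308
```

View pics/top5.png

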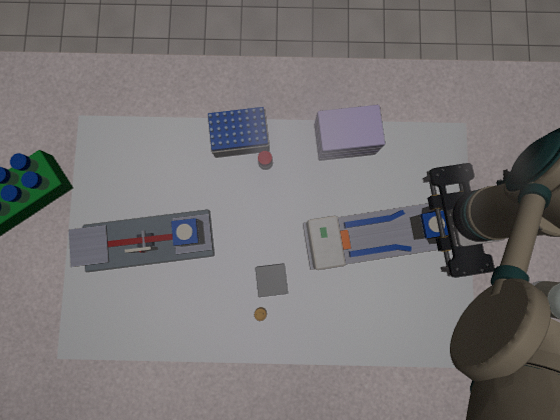

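Request:
{"api": "servo_tool", "payload": {"motion": [[[0,0,0.1],[-2,-1.3,8],1],[[0,0,0.1],[-4,-2.5,16],1],[[0,0,0.1],[-4,-2.5,23],1],[[0,0,0.1],[-4,-2.5,27],1],[[0,0,0.1],[-4,-2.5,28.5],1],[[0,0,0.1],[-4,-2.5,28.5],1],[[0,0,0.1],[-4,-2.5,28.5],1]]}}

```text
time: 16.65
eef_pos: [562.0, -317.3, 43.0]
tcp_rot: [0.0, 0.644, 0.765, 0.0]
force: [0.5, 0.8, -3.5]
opening: 0.486
gripper_force: 15.0
```

Request:
{"api": "servo_tool", "payload": {"motion": [[[0,0,0],[0,0,0.8],1],[[0,0,0],[0,0,0.8],1],[[0,0,0],[0,0,0.8],1]]}}

```text
time: 17.02
eef_pos: [562.1, -317.4, 42.8]
tcp_rot: [0.001, 0.644, 0.765, 0.0]
force: [-0.9, -0.2, 3.4]
opening: 0.486
gripper_force: 15.0
```

Request:
{"api": "servo_tool", "payload": {"motion": [[[0,0,0],[0,0,0.6],1],[[0,0,0],[0,0,0.6],1],[[0,0,0],[0,0,0.6],1]]}}

```text
time: 17.4
eef_pos: [562.1, -317.3, 42.8]
tcp_rot: [0.001, 0.644, 0.765, 0.0]
force: [-1.3, 1.0, 6.9]
opening: 0.487
gripper_force: 15.0
```

Request:
{"api": "servo_tool", "payload": {"motion": [[[0,0,0],[0,0,-1.4],1],[[0,0,0],[0,0,-1.4],-0.2],[[0,0,0],[0,0,-1.4],-1],[[0,0,0],[0,0,-1.4],-1],[[0,0,0],[0,0,-1.4],-1],[[0,0,0],[0,0,-1.4],-1]]}}

```text
time: 18.15
eef_pos: [561.8, -317.2, 42.9]
tcp_rot: [0.0, 0.644, 0.765, 0.0]
force: [0.2, 0.7, 0.4]
opening: 0.981
gripper_force: 0.0
```

Request:
{"api": "servo_tool", "payload": {"motion": [[[0,0,0],[0,0,-20],-1],[[0,0,0],[0,0,-50],-1],[[0,0,0],[0,0,-85],-1],[[0,0,0],[0,0,-115],-1],[[0,0,0],[0,0,-120],-1],[[0,0,0],[0,0,-120],-1],[[0,0,0],[0,0,-120],-1]]}}

```text
time: 19.02
eef_pos: [561.0, -316.6, 161.1]
tcp_rot: [-0.002, 0.644, 0.765, -0.0]
force: [0.6, 0.6, -0.9]
opening: 1.0
gripper_force: 0.0
```

```bash
cat > bay.py <<'E'
from h import *
a=np.radians(9.8); M=np.array([[np.cos(a),np.sin(a)],[-np.sin(a),np.cos(a)]]); O=np.array([548.3,-237.9])
for n in("top","wrist"):
    c=cam(n); P=cloud(c); hsv=cv2.cvtColor(c["frame"],cv2.COLOR_RGB2HSV); save(c,n+"6.png")
    b=(hsv[...,0]>100)&(hsv[...,0]<130)&(hsv[...,1]>100); D=np.linalg.norm(P[...,:2]-[563,-320],axis=2)
    k=np.argwhere((D<45)&(abs(P[...,2]-82)<4)&b)[:,::-1]
    if len(k): 
        (x,y),s,g=cv2.minAreaRect(plane(c,k,82)[:,:2].astype(np.float32)); print(n,"cart",M@([x,y]-O),np.round(s,1),g)
    W=b&(abs(P[...,2]-28)<5); q=(plane(c,np.argwhere(W)[:,::-1],28)[:,:2]-O)@M.T
    for sg in(1,-1):
        s=q[(q[:,0]*sg>22)&(q[:,0]*sg<45)&(q[:,1]>-18)&(q[:,1]<73)]
        if len(s)>20: p=np.polyfit(s[:,1],s[:,0],1); print(n,"wall",sg,"slope",p[0].round(4),"mid at y=0, 50",np.polyval(p,[0,50]).round(2),"y",s[:,1].min().round(),s[:,1].max().round(),len(s))
    og=(hsv[...,0]<18)&(hsv[...,1]>150)&(abs(P[...,2]-62)<4)
    k=np.argwhere(og)[:,::-1]
    if len(k): q=(plane(c,k,62)[:,:2]-O)@M.T; print(n,"orange y",q[:,1].min(),q[:,1].max(),"x",q[:,0].min(),q[:,0].max())
E
python3 bay.py; python3 go.py 562.1 -317.3 43 9.8
```

```text
top cart [ -1.10784968 -79.73462773] [45.4 46. ] 9.891007423400879
top wall 1 slope -0.0045 mid at y=0, 50 [30.64 30.42] y -18.0 73.0 237
top wall -1 slope -0.0026 mid at y=0, 50 [-30.38 -30.51] y -18.0 73.0 243
top orange y 79.27617734943476 92.66073651471356 x -17.740713061989865 18.025436695297017
wrist cart [  0.23209227 -78.57557685] [44.8 45.4] 9.822385787963867
wrist wall 1 slope -0.009 mid at y=0, 50 [31.51 31.06] y -18.0 73.0 1630
wrist wall -1 slope -0.0059 mid at y=0, 50 [-28.94 -29.24] y -18.0 73.0 1620
turn [-0.11 -0.11 -0.05] shift [ -0.9   1.  118.3] F [-0.9  -0.03 -0.2 ] t 19.12 tcp [ 561.2 -316.7  161.3]
```

Request:
{"api": "servo_tool", "payload": {"motion": [[[0,0,0],[-0.9,0.8,20],-1],[[0,0,0],[-0.9,0.8,50],-1],[[0,0,0],[-0.9,0.8,80],-1],[[0,0,0],[-0.9,0.8,105],-1],[[0,0,0],[-0.9,0.8,116],-1],[[0,0,0],[-0.9,0.8,118],-0.4],[[0,0,0],[-0.9,0.8,118],0],[[0,0,0],[-0.9,0.8,118],0.05]], "newtons": 12}}

```text
time: 20.12
eef_pos: [563.4, -318.4, 46.0]
tcp_rot: [0.001, 0.644, 0.765, 0.0]
force: [0.4, -0.3, 0.2]
opening: 0.719
gripper_force: 0.0
```

Request:
{"api": "servo_tool", "payload": {"motion": [[[0,0,0],[0,0,0],0.3],[[0,0,0],[0,0,0],1],[[0,0,0],[0,0,0],1],[[0,0,0],[0,0,0],1]]}}

```text
time: 20.62
eef_pos: [562.7, -318.1, 45.3]
tcp_rot: [0.0, 0.644, 0.765, -0.0]
force: [-1.5, 0.1, 3.3]
opening: 0.486
gripper_force: 12.0
```

```bash
python3 go.py 562.1 -317.3 43 10.05
```

```text
turn [-0.    0.01 -0.3 ] shift [ 0.8 -0.4  2.3] F [-1.47  0.1   3.26] t 20.62 tcp [ 562.7 -318.1   45.3]
```

Request:
{"api": "servo_tool", "payload": {"motion": [[[0,0,-0.3],[0,0.8,0],1],[[0,0,-0.3],[4,0.8,0],1],[[0,0,-0.3],[10,0.7,0],1],[[0,0,-0.3],[17,0.7,0],1],[[0,0,-0.3],[24,0.7,0],1],[[0,0,-0.3],[29,0.6,0],1],[[0,0,-0.3],[30,0.6,0],1],[[0,0,-0.3],[30,0.6,0],1]]}}

```text
time: 21.62
eef_pos: [558.7, -287.8, 45.2]
tcp_rot: [0.0, 0.643, 0.766, 0.001]
force: [0.8, -0.5, 5.6]
opening: 0.486
gripper_force: 12.0
```

```bash
sed -i 's/\[563,-320\]/[557,-290]/' bay.py; python3 bay.py; python3 go.py 562.7 -318.1 45.3 10.05
```

```text
top cart [  1.21136418 -45.78256867] [46.6 38.3] 10.388440132141113
top wall 1 slope -0.0021 mid at y=0, 50 [30.51 30.4 ] y -18.0 73.0 236
top wall -1 slope 0.0001 mid at y=0, 50 [-30.44 -30.44] y -18.0 73.0 248
top orange y 79.36693242988713 92.66073651471356 x -17.740713061989865 17.72850758255504
wrist cart [  2.25897641 -45.81031667] [46.7 42.8] 10.041130065917969
wrist wall 1 slope -0.0053 mid at y=0, 50 [31.44 31.17] y -18.0 73.0 4019
wrist wall -1 slope -0.0056 mid at y=0, 50 [-28.78 -29.06] y -18.0 73.0 4014
turn [ 0.06 -0.03 -0.02] shift [-30.5  -1.4  -0.1] F [ 1.95 -0.77  5.15] t 21.73 tcp [ 558.7 -287.8   45.2]
```

Request:
{"api": "servo_tool", "payload": {"motion": [[[0,0,0],[0,-0.5,-0.5],1],[[0,0,0],[0,-0.9,-0.5],1],[[0,0,0],[4,-0.9,-0.5],1],[[0,0,0],[9,-0.9,-0.5],1],[[0,0,0],[15,-0.9,-0.5],1],[[0,0,0],[20,-0.9,-0.5],1],[[0,0,0],[22,-0.9,-0.5],1],[[0,0,0],[22,-0.9,-0.5],1]]}}

```text
time: 22.72
eef_pos: [552.9, -265.7, 45.1]
tcp_rot: [-0.001, 0.642, 0.766, 0.0]
force: [0.1, -0.7, 2.0]
opening: 0.486
gripper_force: 12.0
```

```bash
sed -i 's/\[557,-290\]/[553,-267]/' bay.py; python3 bay.py|grep -v orange; python3 go.py 562.7 -318.1 45.3 10.05
```

```text
top cart [ -0.84551599 -21.83537815] [45.6 35.1] 10.38676929473877
top wall 1 slope 0.0004 mid at y=0, 50 [30.38 30.4 ] y -18.0 73.0 240
top wall -1 slope -0.0002 mid at y=0, 50 [-30.43 -30.44] y -18.0 73.0 247
wrist cart [  0.3064833  -23.03953965] [46.7 42.7] 10.12321949005127
wrist wall 1 slope -0.0111 mid at y=0, 50 [31.73 31.17] y -17.0 73.0 3658
wrist wall -1 slope 0.0051 mid at y=0, 50 [-29.29 -29.03] y -18.0 73.0 3578
turn [-0.06 -0.13 -0.01] shift [-53.3   0.5  -0.3] F [-0.24  0.38  1.88] t 22.82 tcp [ 552.9 -265.7   45.1]
```

Request:
{"api": "servo_tool", "payload": {"motion": [[[0,0,0],[0,0.4,0],1],[[0,0,0],[2,0.8,0],1],[[0,0,0],[6,0.8,0],1],[[0,0,0],[12,0.8,0],1],[[0,0,0],[18,0.8,0],1],[[0,0,0],[20,0.8,0],1],[[0,0,0],[20,0.8,0],1]]}}

```text
time: 23.7
eef_pos: [550.5, -246.1, 45.1]
tcp_rot: [-0.001, 0.642, 0.766, 0.0]
force: [0.0, -0.3, -1.8]
opening: 0.488
gripper_force: 12.0
```

```bash
sed -i 's/\[553,-267\]/[549,-247]/' bay.py
cat >> bay.py <<'E'
o=r.get_obs(); print("TCP bay",M@(o["eef_pos"][:2]-O),"F bay",M@o["force"][:2],o["force"][2],"z",o["eef_pos"][2])
E
python3 bay.py|grep -v orange; python3 go.py 562.7 -318.1 45.3 10.05
```

```text
top cart [ 0.14488669 -0.56141162] [46.2 31.4] 10.857686042785645
top wall 1 slope -0.0008 mid at y=0, 50 [30.48 30.44] y -6.0 73.0 207
top wall -1 slope -0.0008 mid at y=0, 50 [-30.4  -30.44] y -6.0 73.0 217
wrist cart [ 1.31115105 -3.57346537] [46.7 42.7] 9.725910186767578
wrist wall 1 slope -0.0266 mid at y=0, 50 [32.61 31.28] y -6.0 73.0 2809
wrist wall -1 slope 0.0205 mid at y=0, 50 [-30.04 -29.02] y -6.0 73.0 2832
TCP bay [ 0.74768555 -8.91298524] F bay [ 0.27278335 -0.19160597] -1.6998048575245703 z 45.101532018854044
turn [-0.03 -0.05 -0.  ] shift [-72.6  -0.5  -0.3] F [ 0.3  -0.14 -1.7 ] t 23.8 tcp [ 550.6 -246.6   45.1]
```

Request:
{"api": "servo_tool", "payload": {"motion": [[[0,0,0],[3,0,0],1],[[0,0,0],[9,0,0],1],[[0,0,0],[16,0,0],1],[[0,0,0],[23,0.1,0],1],[[0,0,0],[30,0.1,0],1],[[0,0,0],[37,0.1,0],1],[[0,0,0],[42,0.1,0],1],[[0,0,0],[44,0.1,0],1]]}}

```text
time: 24.8
eef_pos: [543.2, -203.2, 45.4]
tcp_rot: [-0.0, 0.642, 0.766, 0.0]
force: [0.2, -1.2, -2.5]
opening: 0.488
gripper_force: 12.0
```

Request:
{"api": "servo_tool", "payload": {"motion": [[[0,0,0],[2,0,0],1],[[0,0,0],[4,0,0],1],[[0,0,0],[6,0,0],1],[[0,0,0],[8,0,0],1],[[0,0,0],[8,0,0],1],[[0,0,0],[8,0,0],1]]}}

```text
time: 25.55
eef_pos: [541.9, -195.7, 45.4]
tcp_rot: [0.0, 0.642, 0.766, 0.0]
force: [-0.4, -0.7, -2.0]
opening: 0.486
gripper_force: 12.0
```

```bash
sed -i 's/\[549,-247\]/[540,-188]/' bay.py;python3 bay.py
```

```text
top cart [-0.15384535 54.17137201] [45.2 24.1] 10.051719665527344
top wall 1 slope 0.0736 mid at y=0, 50 [25.57 29.25] y 48.0 73.0 62
top wall -1 slope 0.003 mid at y=0, 50 [-30.55 -30.4 ] y 50.0 73.0 65
top orange y 79.27617734943476 92.93205544417924 x -18.0357341329908 18.025436695297017
wrist cart [ 1.36573108 47.69327288] [47.1 42.9] 10.087102890014648
wrist wall 1 slope -0.052 mid at y=0, 50 [35.53 32.93] y -6.0 73.0 750
wrist wall -1 slope 0.0449 mid at y=0, 50 [-32.83 -30.58] y -7.0 73.0 783
wrist orange y 80.34955749985731 95.50845762569467 x -17.2756431378501 19.66911651400405
TCP bay [ 0.88995999 42.58509831] F bay [0.11618388 0.13655459] -2.41770060889035 z 45.429314355118116
```

Request:
{"api": "servo_tool", "payload": {"motion": [[[0,0,0],[1,0,0.3],1],[[0,0,0],[2.5,0,0.5],1],[[0,0,0],[4,0,0.5],1],[[0,0,0],[5.5,0,0.5],1],[[0,0,0],[7,0,0.5],1],[[0,0,0],[8,0,0.5],1],[[0,0,0],[8,0,0.5],1]]}}

```text
time: 26.52
eef_pos: [540.7, -187.8, 45.1]
tcp_rot: [0.0, 0.642, 0.766, 0.0]
force: [0.2, -1.3, 0.8]
opening: 0.488
gripper_force: 12.0
```

Request:
{"api": "servo_tool", "payload": {"motion": [[[0,0,0],[0.5,0,0.3],1],[[0,0,0],[1,0,0.3],1],[[0,0,0],[1,0,0.3],1]]}}

```text
time: 26.9
eef_pos: [540.7, -187.6, 45.1]
tcp_rot: [0.001, 0.642, 0.766, -0.0]
force: [-0.6, -2.5, 5.1]
opening: 0.489
gripper_force: 12.0
```

Request:
{"api": "servo_tool", "payload": {"motion": [[[0,0,0],[0.5,0,0],1],[[0,0,0],[1,0,0],1],[[0,0,0],[1,0,0],1]]}}

```text
time: 27.28
eef_pos: [540.8, -186.4, 45.1]
tcp_rot: [0.001, 0.642, 0.766, 0.0]
force: [0.5, -3.1, 5.1]
opening: 0.489
gripper_force: 12.0
```

Request:
{"api": "servo_tool", "payload": {"motion": [[[0,0,0],[0.5,0,0],1],[[0,0,0],[1,0,0],1],[[0,0,0],[1,0,0],1]]}}

```text
time: 27.65
eef_pos: [540.8, -185.4, 45.2]
tcp_rot: [0.001, 0.642, 0.766, 0.0]
force: [0.1, -2.7, 5.1]
opening: 0.492
gripper_force: 12.0
```

Request:
{"api": "servo_tool", "payload": {"motion": [[[0,0,0],[0,-0.3,-0.5],1],[[0,0,0],[0,-0.3,-0.5],1]]}}

```text
time: 27.9
eef_pos: [540.2, -184.7, 45.1]
tcp_rot: [0.0, 0.643, 0.766, 0.001]
force: [2.0, -1.6, 3.0]
opening: 0.488
gripper_force: 12.0
```

```bash
sed -i 's/\[540,-188\]/[539,-182]/' bay.py;python3 bay.py | grep -v wall
```

```text
top cart [ 0.11494189 71.14606923] [21.  44.1] 84.19943237304688
top orange y 78.34716850649671 92.93205544417924 x -18.625766040607633 18.025436695297017
wrist cart [ 1.36021033 58.91238156] [47.  42.7] 10.627097129821777
wrist orange y 80.4751443674244 95.12289159482242 x -17.353517083229043 19.664568030020416
TCP bay [ 1.01981083 53.84116873] F bay [ 1.85682684 -1.45962069] 1.7547593208273278 z 45.09082684154081
```

Request:
{"api": "servo_tool", "payload": {"motion": [[[0,0,0],[0.5,0,0],1],[[0,0,0],[1,0,0],1],[[0,0,0],[1,0,0],1]]}}

```text
time: 28.38
eef_pos: [539.6, -184.0, 45.1]
tcp_rot: [0.0, 0.642, 0.766, 0.0]
force: [1.9, -2.1, 2.6]
opening: 0.49
gripper_force: 12.0
```

Request:
{"api": "servo_tool", "payload": {"motion": [[[0,0,0],[0.5,0,0],1],[[0,0,0],[1,0,0],1],[[0,0,0],[1,0,0],1]]}}

```text
time: 28.75
eef_pos: [539.5, -183.8, 45.2]
tcp_rot: [0.001, 0.642, 0.766, -0.0]
force: [1.7, -4.9, 1.4]
opening: 0.487
gripper_force: 12.0
```

Request:
{"api": "servo_tool", "payload": {"motion": [[[0,0,0],[0.5,0,0],1],[[0,0,0],[1,0,0],1],[[0,0,0],[1,0,0],1]]}}

```text
time: 29.12
eef_pos: [539.4, -183.2, 45.2]
tcp_rot: [0.001, 0.642, 0.766, -0.001]
force: [0.4, -5.6, 2.0]
opening: 0.49
gripper_force: 12.0
```

```bash
python3 bay.py | grep -v wall
python3 - <<'E'
import cv2
a=cv2.imread("pics/wrist6.png"); cv2.imwrite("pics/wc.png",a)
E
```

```text
top cart [-0.5423914  73.44548333] [45.5 11.1] 10.175333976745605
top orange y 79.11835589451378 92.72513049201518 x -18.3307517946739 18.025436695297017
wrist cart [ 1.03873217 60.4456196 ] [47.  42.4] 10.10562801361084
wrist orange y 81.05965453900319 95.30879408686127 x -17.374670746760025 19.602539101183382
TCP bay [ 0.56492688 55.40046466] F bay [ 1.32053446 -5.05709438] 0.9865306667554585 z 45.17687371029526
```

View pics/wc.png

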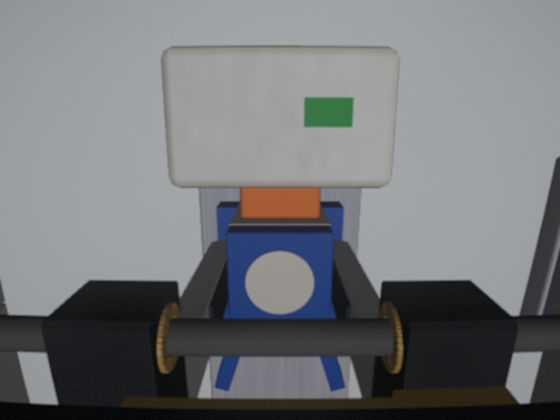

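Request:
{"api": "servo_tool", "payload": {"motion": [[[0,0,0],[0.5,0,0],1],[[0,0,0],[1,0,0],1],[[0,0,0],[1.5,0,0],1],[[0,0,0],[2,0,0],1],[[0,0,0],[2.5,0,0],1],[[0,0,0],[3,0,0],1],[[0,0,0],[3,0,0],1]], "newtons": 18}}

```text
time: 30.1
eef_pos: [538.9, -180.3, 45.2]
tcp_rot: [0.001, 0.642, 0.766, -0.001]
force: [1.6, -5.4, 1.4]
opening: 0.489
gripper_force: 18.0
```

```bash
sed -i 's/\[539,-182\]/[538,-178]/' bay.py;python3 bay.py | grep -v wall
```

```text
top cart [-1.28917834 74.25380703] [19.3 44.4] 89.85760498046875
top orange y 81.99135701849221 92.93205544417924 x -17.740713061989865 18.025436695297017
wrist cart [ 1.02925542 63.43839807] [47.  42.4] 10.109001159667969
wrist orange y 84.05040472637529 94.96440347855825 x -17.383373828950504 19.6098936263035
TCP bay [ 0.56320292 58.37948383] F bay [-0.16196009 -5.62121545] 1.879710482646384 z 45.1638370439176
```

Request:
{"api": "servo_tool", "payload": {"motion": [[[0,0,0],[0.5,0,0],1],[[0,0,0],[1,0,0],1],[[0,0,0],[1.5,0,0],1],[[0,0,0],[2,0,0],1],[[0,0,0],[2.3,0,0],1],[[0,0,0],[2.3,0,0],1],[[0,0,0],[2.3,0,0],1]]}}

```text
time: 31.08
eef_pos: [538.5, -178.1, 45.2]
tcp_rot: [0.001, 0.642, 0.766, -0.001]
force: [1.9, -5.8, 1.6]
opening: 0.488
gripper_force: 18.0
```

```bash
python3 bay.py | grep -v wall
```

```text
top cart [-0.62676606 78.5997536 ] [45.4 10.1] 9.369874954223633
top orange y 84.53203501624878 92.93205544417924 x -17.740713061989865 16.967289924268385
wrist cart [ 1.02090766 65.72591468] [47.  42.4] 10.108704566955566
wrist orange y 86.33780633020704 94.84337277258865 x -17.391518620976296 19.601700259963874
TCP bay [ 0.54288262 60.66531907] F bay [ 0.68572555 -6.39146544] 1.4086223592156821 z 45.18189952314959
```

Request:
{"api": "servo_tool", "payload": {"motion": [[[0,0,0],[-0.4,0,0],1],[[0,0,0],[-0.4,0,0],-0.1],[[0,0,0],[-0.4,0,0],-0.5],[[0,0,0],[-0.4,0,0],-1],[[0,0,0],[-0.4,0,0],-1],[[0,0,0],[-0.4,0,0],-1],[[0,0,0],[-0.4,0,-10],-1],[[0,0,0],[-0.4,0,-30],-1]]}}

```text
time: 32.17
eef_pos: [537.8, -176.9, 75.3]
tcp_rot: [-0.001, 0.643, 0.766, -0.0]
force: [0.1, -1.1, 0.1]
opening: 0.996
gripper_force: 0.0
```

Request:
{"api": "servo_tool", "payload": {"motion": [[[0,0,0],[0,0,-40],-1],[[0,0,0],[0,0,-80],-1],[[0,0,0],[-40,0,-110],-1],[[0,0,0],[-90,0,-120],-1],[[0,0,0],[-140,0,-120],-1],[[0,0,0],[-150,0,-120],-1],[[0,0,0],[-150,0,-120],-1]]}}

```text
time: 33.05
eef_pos: [564.1, -324.8, 195.0]
tcp_rot: [-0.001, 0.643, 0.766, 0.0]
force: [0.4, 1.0, -0.1]
opening: 0.996
gripper_force: 0.0
```

```bash
sed -i 's/\[538,-178\]/[537,-176]/' bay.py;python3 bay.py | grep -v wall; python3 gc.py 110 540 154
```

```text
top cart [-0.5270668  60.57410043] [45.8 45.4] 10.216809272766113
top orange y 84.94972041965738 92.66073651471356 x -17.445688588102875 16.967289924268385
wrist cart [ 0.6749679  54.89253855] [45.4 33. ] 10.048898696899414
TCP bay [  1.0225774  -86.87645226] F bay [-0.41613959  0.3318455 ] 0.1768798998837642 z 195.193257408372
cap rect ((539.8688354492188, 153.16395568847656), (45.235694885253906, 45.227386474609375), 8.339316368103027) 109.81953543751933 368
```

View pics/top6.png

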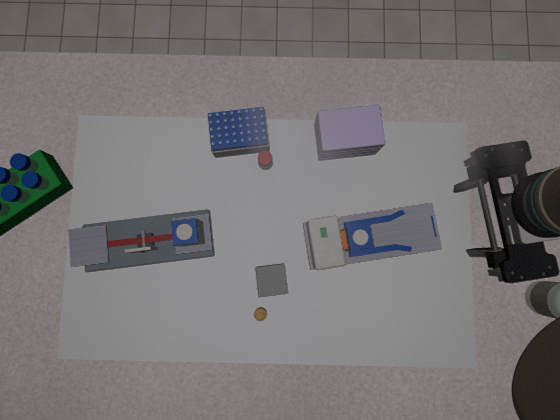

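The top view shows the heavier cartridge seated in the channel at (361,237), against the orange block at (344,240), which has been pushed about 6 mm. The lighter one stands on pan 2 at (184,232), the bystanders haven't moved, and the arm is clear.

```bash
python3 -c "from bench import r; print(r.sign_off())"
```

```text
the job is handed in; nothing more can be done
None
```

The job is done and handed in: the balance showed cartridge 2 was the heavier; it now stands in the channel with the contact block pushed back about 6 mm (measured from the cameras and arm position), and cartridge 1 is still standing on pan 2.

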